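Swing out the sample brace to its detent and load the fittings

TASK

Swing the folded brace of the calibration stand out from under its blue hood until it clicks fully home in its end detent and stays there by itself. Then stand the two copper capillary fittings in its two pockets, one in each, upright and right down on the pocket floors, with the brace still clicked home when you have finished. Leave the jar, the screwdriver and the gauge clamped on its post undisturbed.

Things in the scene. Friction and masses are not known exactly. Their poses are not given: they have to be found in the camera images.
- stand: fixed grey stand, base plate 150 x 110 x 12 mm. Origin on the brace's upright hinge axis at bench level. The brace parks along its +y and, swung out, lies along its -x. Blue enamel hood over the parked pockets, in its frame: roof x -73 to 52, y 44 to 152 mm, top 88 mm above the bench; back wall at x 52; open to -x. Spring-plunger block, 74 mm high, at x 54 to 80, y about 0.
- brace (a joint): hinge angle of the brace, rad, counter-clockwise from above: 0 parked along the stand's +y, 1.60 at the end stop. From 1.32 on the brace meets the spring plunger (about 3 N at the grip pin to push past); it snaps over at about 1.48 and is then held against the stop at 1.60. Left short of that it does not stay seated.
- brace_hinge (a point): point on the hinge axis at the brace's underside, 50 mm above the bench; turns with the brace: y points outward along the brace, z up. The brace's bar is 22 mm thick (top 72 mm above the bench), 50 mm wide, and ends 196 mm from the axis.
- brace_grip (a point): point on the black upright grip pin at the free end of the brace, 178 mm from the hinge axis, at the height to grip, 116 mm above the bench. Pin 16 mm across, from the bar's top at 72 mm to 134 mm above the bench; it projects above the hood roof (88 mm). Axes as brace_hinge: y outward along the brace.
- pocket_inner (a point): centre of the floor of the inner round pocket in the brace, 75 mm from the hinge axis along the brace. Pocket 30 mm across, 16 mm deep (mouth 16 mm above this point) with a 2 mm chamfer, in a 50 mm wide aluminium bar; its x axis points across the brace, y outward along the brace, z up.
- pocket_outer (a point): centre of the floor of the outer round pocket in the brace, 128 mm from the hinge axis along the brace. Pocket 30 mm across, 16 mm deep (mouth 16 mm above this point) with a 2 mm chamfer, in a 50 mm wide aluminium bar; its x axis points across the brace, y outward along the brace, z up.
- fitting_a: one copper capillary fitting standing upright: body 24 mm across and 22 mm high, above it a round neck 15 mm across up to 55 mm total height (grip it by the neck; a thin brass hexagon rings the neck's foot up to 27 mm). About 90 g. Origin at the centre of its underside, z up the fitting.
- fitting_b: the other copper capillary fitting standing upright: body 24 mm across and 22 mm high, above it a round neck 15 mm across up to 55 mm total height (grip it by the neck; a thin brass hexagon rings the neck's foot up to 27 mm). About 90 g. Origin at the centre of its underside, z up the fitting.
- jar: bystander: closed amber glass jar with a white cap, 54 mm across, 70 mm high, loose. Origin at the centre of its underside.
- screwdriver: bystander: brass-handled adjusting screwdriver, 170 mm long, lying loose on the bench along its own x. Origin at the underside near the middle.
- gauge_post: bystander, fixed: steel post on a round base 76 mm across, with a spring clip that pinches a chrome gauge bezel 68 mm across, its top 200 mm above the bench. Origin at the centre of its underside; the dial faces its -x.

How it is judged:
By the outcome, as a careful person would: the job done as asked, in the order asked, and still so for the second after the job is handed in, with the robot touching nothing.
It also fails if it takes over 72 s, if anything falls off the work surface, if the arm or the gripper's body presses on something with over 40 N, if the wrist force passes 120 N, or if a joint passes its speed limit or range.

ROBOT

A 6-joint arm with a two-finger parallel gripper is mounted at the origin on the work surface. World frame = base frame: x ahead of the robot, y to its left, z up, the work surface at z = 0. Lengths are in m, angles in rad, forces in N, time in s.
With the tool pointing down it reaches from about 0.25 to 0.725 m from the base axis. Payload 4 kg.
Tool frame: the origin (TCP) lies on the centre line of the jaws, within the pads' length; the fingertips stand 22 mm ahead of it and the grasp point (between the pads) lies 3 mm ahead of it; z points along the fingers, y is the line along which they close (so a half turn about z gives the same grasp; the last joint's range is limited). The gripper opens to 85 mm and grips with 20 to 120 N. Pads are 22 mm wide; open, the fingers measure 114 mm over their backs; the gripper's body (76 mm by 85 mm) begins 54 mm behind the grasp point. The pads swing forward as they close: fully open they stand 13 mm farther back than shut.
Start: joints at [-1.251, 0.241, 0.005, 1.335, 0, 1.571], TCP at [0.157, -0.475, 0.253] pointing down, gripper open.
Joint ranges: [-2.72, 2.72], [-1.05, 1.87], [-1.09, 1.28], [-1.99, 2.15], [-1.42, 1.44], [-3.14, 3.14]. Speed limits (rad/s): [2.79, 2.79, 3.14, 3.14, 3.14, 3.14].

INTERFACE

Orientations are given as a unit quaternion [x, y, z, w].
In Python, from workcell import bot gives the robot as it stands.
- The arm moves only by the shell command python3 -m inch 'ROWS'. ROWS is JSON, one flat list of numbers, 7 for each row, row after row: the shift along the world's x, y, z in mm, then the turn, a rotation vector about the world's x, y, z in rad, then the opening in per cent of the stroke, from 0 (shut) to 100 (fully open). A call has 1 to 8 rows; each row is the pose to reach, as a shift and turn from the pose commanded when the call began; what a row does not reach only later rows make up. A row lasts 1/12 s, in which the tool goes at most 41.7 mm and 7.16 degrees, less where a joint would pass 70% of its speed; a pose out of reach is approached as far as the arm can. A call with a gripper value outside its range is refused whole. The fingers move at their own pace and stop on an object; the grip force is fixed at half the most. Time passes only in rows, so rows that repeat a pose let the fingers close. It gives the time, the measured TCP pose, the force, the opening and the grip force at its end, in the units of the state.
- bot.get_obs(): the state, without advancing time (a new reading comes with each control period).
- bot.camera(name): name is "scene" or "top" or "wrist"; returns the picture (384x512x3 uint8, blue, green, red); there is no depth.
- bot.camera_info(name): a dict with "intrinsics" (3x3 intrinsics, pixels), "camera_from_world" (4x4, takes a point from world to camera coordinates); the wrist camera has in their place "hand_eye" (4x4, takes a point from camera to tool coordinates, whose origin is the TCP and whose axes are the flange's). Camera axes: x right, y down, z forward; pixel columns grow to the right and rows downward; lengths in m; the calibration is good to about 2 mm. A picture is of the moment at which its call begins: read the wrist's pose just before it. camera_info takes no time and is no camera call.
- bot.job_done(): hands the job in; it is judged then, once.
Trained networks look in the newest picture that a camera, given by its name, has taken for a name from the list of things; names that differ only in an ending like _2 or _b are one class to them, and where a whole thing is asked for, a point or a joint stands for the part that bears it (a point fixed in the world has none). Each returns a list of dicts, best first, with "confidence" (0 to 1); they miss things now and then, are a little off and sometimes report something else, mostly with a low value. They report only what shows in the picture. A call takes as long as a camera call.
- bot.silhouettes(camera, target): "mask" (384x512 bool, what is visible of it) and "uv" ([column, row] in pixels, amid what is visible of it).
- bot.spot_point(camera, target): "uv" ([column, row] in pixels: a listed point, or the origin of a listed thing).
The state is a dict: "clock": time; "joint_pos": joint angles; "joint_vel": joint speeds; "tau": joint torques, N m; "eef_pos": TCP position; "tool_rot": TCP orientation; "ft_force": force on the tool from outside, world axes, zero at the start; "ft_torque": the same for the moment, N m; "grip_width": finger opening in m; "grasp_force": force on a finger pad.
Only numpy, scipy, OpenCV 4.12 (cv2) and the standard library are available. Lean on these libraries where they do the work, as an engineer would, in place of code of your own. Each camera call takes 0.05 s, during which the arm holds its last target. There are 200 camera calls.

## Working session

There is one attempt and no reset: what is moved stays moved. The work goes in short steps, Python scripts to look and compute and a shell command to move; the robot and the scene stay as the last step left them, time stands still between calls to the robot, and variables do not carry over. Pictures are saved under pics/ and viewed, at most 14 in all, crops included, and the job is handed in when it is done.

```bash
mkdir -p pics; ls; cat > h.py <<'E'
import numpy as np, cv2
from workcell import bot
def ray(cam,uv):
    ci=bot.camera_info(cam);K=np.array(ci["intrinsics"])
    T=np.array(ci["camera_from_world"]);R,t=T[:3,:3],T[:3,3]
    d=R.T@np.linalg.solve(K,[uv[0],uv[1],1]);o=-R.T@t
    return o,d
def at_z(cam,uv,z):
    o,d=ray(cam,uv);return o+d*(z-o[2])/d[2]
def tri(rs):
    A=0;b=0
    for o,d in rs:
        d=d/np.linalg.norm(d);P=np.eye(3)-np.outer(d,d);A=A+P;b=b+P@o
    return np.linalg.solve(A,b)
E
python3 - <<'E'
from h import *
np.set_printoptions(precision=4,suppress=True)
for c in ("scene","top"):
    cv2.imwrite(f"pics/{c}0.png",bot.camera(c))
    ci=bot.camera_info(c);print(c,ray(c,(256,192)))
    for t in ["stand","brace_hinge","brace_grip","fitting_a","jar","screwdriver","gauge_post","pocket_outer"]:
        for r in bot.spot_point(c,t)[:3]: print(c,t,np.round(r["uv"],1),round(r["confidence"],2), at_z(c,r["uv"],{"brace_hinge":.05,"brace_grip":.116,"pocket_outer":.056}.get(t,0)))
E
```

```text
pics
scene (array([1.0533, 0.7725, 1.0247]), array([-0.3957, -0.5493, -0.7361]))
scene stand [225.3 188.2] 0.79 [ 0.5859 -0.0669  0.    ]
scene brace_hinge [223.  176.2] 0.73 [ 0.5858 -0.0802  0.05  ]
scene brace_grip [262.8 184.6] 0.69 [0.528  0.0791 0.116 ]
scene brace_grip [188.8 131.8] 0.52 [ 0.6064 -0.2885  0.116 ]
scene fitting_a [319.4 242.6] 0.63 [0.4531 0.3003 0.    ]
scene fitting_a [222.1 188.7] 0.55 [ 0.5969 -0.071   0.    ]
scene fitting_a [229.2 140. ] 0.42 [ 0.4343 -0.29    0.    ]
scene jar [188.7 134.2] 0.74 [ 0.5569 -0.4101  0.    ]
scene jar [230.7 138.2] 0.52 [ 0.4232 -0.2965  0.    ]
scene screwdriver [161.4 164.4] 0.69 [ 0.7278 -0.3034  0.    ]
scene gauge_post [330.2 313.2] 0.82 [0.5836 0.5014 0.    ]
scene gauge_post [262.7 188.6] 0.24 [0.4726 0.0069 0.    ]
scene pocket_outer [248.9 193.6] 0.84 [0.5569 0.0429 0.056 ]
top (array([0.3851, 0.0402, 1.2644]), array([ 0.1523, -0.0264, -0.9881]))
top stand [285.1 188. ] 0.85 [ 0.5927 -0.0845  0.    ]
top brace_hinge [287.7 187.3] 0.59 [ 0.5866 -0.0874  0.05  ]
top brace_grip [226.2 198. ] 0.8 [0.545  0.0936 0.116 ]
top fitting_a [162.1 233.2] 0.48 [0.4524 0.2943 0.    ]
top fitting_a [357.2 236.5] 0.45 [ 0.4416 -0.3044  0.    ]
top jar [394.4 201.1] 0.82 [ 0.5514 -0.4253  0.    ]
top screwdriver [350.3 139.1] 0.79 [ 0.7506 -0.2947  0.    ]
top screwdriver [160.1 236.3] 0.65 [0.443  0.3001 0.    ]
top gauge_post [ 97.3 188.1] 0.82 [0.5922 0.4988 0.    ]
top pocket_outer [247.  194.7] 0.91 [0.5633 0.0347 0.056 ]
```

```bash
python3 - <<'E'
import cv2
a=cv2.imread("pics/scene0.png");b=cv2.imread("pics/top0.png")
cv2.imwrite("pics/s1.png",cv2.resize(a[100:340,130:450],(800,600)))
cv2.imwrite("pics/t1.png",cv2.resize(b[90:290,60:440],None,fx=2.1,fy=2.1))
E
```

```text
(no output)
```

View pics/s1.png

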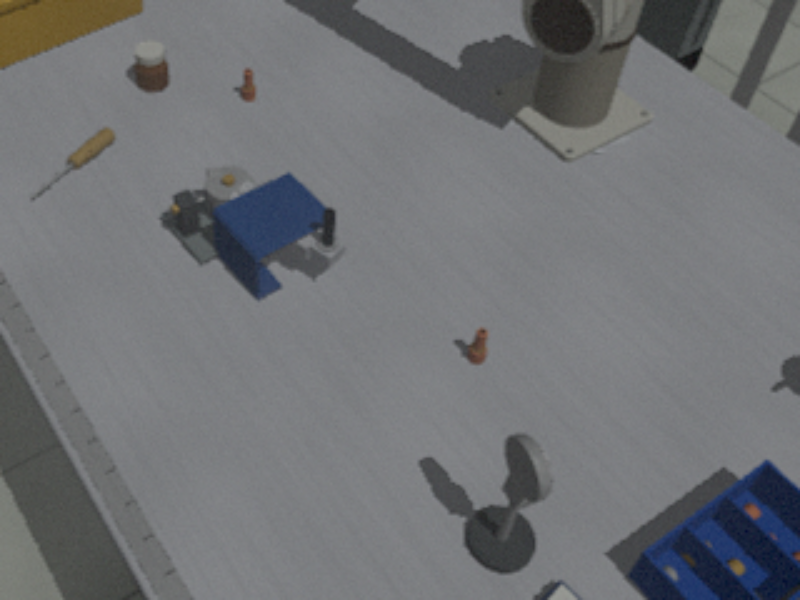

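View pics/t1.png

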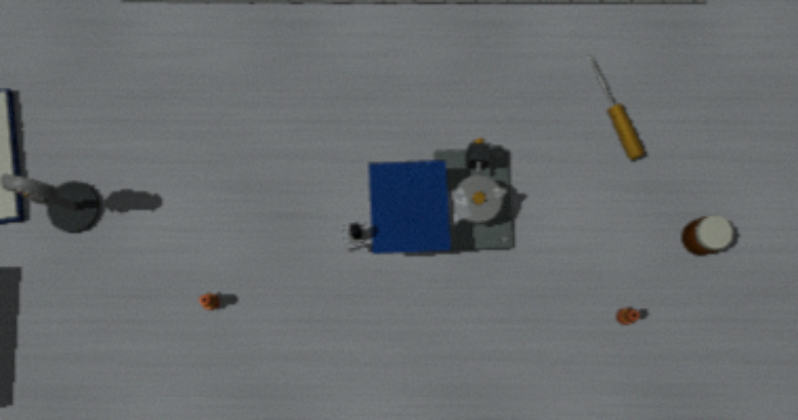

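The scene view shows the brace's black pin sticking out at the hood's left edge (crop 328,225) and the fittings at (248,85) and (478,345). In the top view the pin is at (357,232), the hinge at (479,198) and the fittings at (209,300) and (627,315). The network estimates agree with this. The brace starts slightly swung out.

```bash
python3 - <<'E'
from h import *
from scipy.spatial.transform import Rotation as Ro
np.set_printoptions(precision=4,suppress=True)
def p(t,a,b): print(t,tri([ray("scene",a),ray("top",b)]))
p("hinge",(223,176.2),(287.7,187.3)); p("grip",(262.8,184.6),(226.2,198)); p("outer",(248.9,193.6),(247,194.7))
p("fa",(319.4,242.6),(162.1,233.2)); p("fb",(229.2,140),(357.2,236.5))
b=cv2.imread("pics/top0.png").astype(int)
m=((b[...,0]>b[...,2]+35)); m[:, :200]=0;m[:,330:]=0
c,n=cv2.findContours(m.astype(np.uint8),0,2);c=max(c,key=cv2.contourArea)
box=cv2.boxPoints(cv2.minAreaRect(c));print([at_z("top",q,.088) for q in box])
g=b.sum(2); w=g[180:215,205:240]; ys,xs=np.where(w<75); print("dark",len(xs),xs.mean()+205,ys.mean()+180,xs.min()+205,xs.max()+205,ys.min()+180,ys.max()+180)
for z in (.134,.103): print(at_z("top",(xs.mean()+205,ys.mean()+180),z))
for t in ("fitting_a","brace_grip"):
  for c in ("top","scene"):
    for r in bot.silhouettes(c,t)[:3]:
      y,x=np.where(r["mask"]);print(t,c,r["uv"],round(r["confidence"],2),len(x),x.min(),x.max(),y.min(),y.max(),at_z(c,r["uv"],.025))
o=bot.get_obs();print(o["clock"],o["eef_pos"],Ro.from_quat(o["tool_rot"]).as_matrix(),o["grip_width"])
E
```

```text
hinge [ 0.5853 -0.0862  0.0455]
grip [0.541  0.0937 0.1366]
outer [0.5597 0.038  0.0545]
fa [ 0.4514  0.2967 -0.0054]
fb [ 0.4363 -0.3006 -0.0043]
[array([0.6392, 0.0701, 0.088 ]), array([ 0.6448, -0.0384,  0.088 ]), array([ 0.5185, -0.0434,  0.088 ]), array([0.5132, 0.0635, 0.088 ])]
dark 31 231.29032258064515 200.0 227 239 197 203
[0.5369 0.0787 0.134 ]
[0.5411 0.0797 0.103 ]
fitting_a top [159.0, 234.3] 0.48 43 156 163 230 236 [0.4478 0.2984 0.025 ]
fitting_a top [356.0, 240.2] 0.46 51 353 362 237 243 [ 0.4294 -0.2935  0.025 ]
fitting_a scene [321.1, 238.6] 0.44 88 317 324 231 245 [0.4532 0.3029 0.025 ]
fitting_a scene [231.4, 132.2] 0.38 45 226 231 129 139 [ 0.4164 -0.3013  0.025 ]
brace_grip top [280.1, 187.9] 0.73 667 223 300 173 207 [ 0.5889 -0.0667  0.025 ]
brace_grip scene [319.1, 240.3] 0.66 87 316 324 232 245 [0.4628 0.3046 0.025 ]
brace_grip scene [252.0, 191.6] 0.59 467 212 266 167 206 [0.5267 0.0174 0.025 ]
1.1 [ 0.1572 -0.4746  0.2533] [[ 0.9493  0.3144  0.    ]
 [ 0.3144 -0.9493  0.    ]
 [ 0.     -0.     -1.    ]] 0.08515570999433687
```

```bash
python3 -m inch '[30,45,0,0,0,0,100, 60,90,0,0,0,0,100, 90,130,0,0,0,0,100, 120,165,0,0,0,0,100, 140,200,0,0,0,0,100, 165,235,0,0,0,0,100, 185,265,0,0,0,0,100, 185,265,0,0,0,0.12,100]'; python3 -c "
from h import *
print(bot.get_obs()['joint_pos'],bot.camera_info('wrist'))"
```

```text
clock: 1.77
eef_pos: [0.3432, -0.2072, 0.2536]
tool_rot: [0.976, 0.22, 0.001, 0.0]
ft_force: [0.2, -0.8, -0.2]
grip_width: 0.0855
grasp_force: 0.0
[-5.43605531e-01  4.32866477e-02 -2.27602129e-01  1.29907852e+00
  6.65995006e-04  2.15501821e+00] {'intrinsics': array([[304.23633272,   0.        , 258.33667151],
       [  0.        , 304.23633272, 191.0621452 ],
       [  0.        ,   0.        ,   1.        ]]), 'hand_eye': array([[ 4.10099298e-04, -9.49884719e-01, -3.12600147e-01,
         8.02087780e-02],
       [ 9.99999909e-01,  3.53634386e-04,  2.37323501e-04,
         5.32230088e-04],
       [-1.14883806e-04, -3.12600216e-01,  9.49884778e-01,
        -1.21467993e-01],
       [ 0.00000000e+00,  0.00000000e+00,  0.00000000e+00,
         1.00000000e+00]])}
```

```bash
python3 -m inch '[25,37,0,0,0,0.12,100, 50,74,0,0,0,0.24,100, 75,111,0,0,0,0.36,100, 100,148,0,0,0,0.48,100, 125,185,0,0,0,0.6,100, 150,222,0,0,0,0.72,100, 175,259,0,0,0,0.84,100, 198,296,0,0,0,0.96,100]'; python3 -m inch '[0,0,0,0,0,0.12,60, 0,0,0,0,0,0.24,40, 0,0,0,0,0,0.36,35, 0,0,0,0,0,0.45,35, 0,0,0,0,0,0.45,35]'
cat >> h.py <<'E'
from scipy.spatial.transform import Rotation as Ro
def wsetup():
    o=bot.get_obs();R=np.eye(4);R[:3,:3]=Ro.from_quat(o["tool_rot"]).as_matrix();R[:3,3]=o["eef_pos"]
    ci=bot.camera_info("wrist");return R@np.array(ci["hand_eye"]),np.array(ci["intrinsics"])
def w_at(TK,uv,z):
    T,K=TK;d=T[:3,:3]@np.linalg.solve(K,[uv[0],uv[1],1]);o=T[:3,3];return o+d*(z-o[2])/d[2]
def w_proj(TK,p):
    T,K=TK;q=K@(T[:3,:3].T@(np.array(p)-T[:3,3]));return q[:2]/q[2]
E
python3 - <<'E'
from h import *
np.set_printoptions(precision=4,suppress=True)
TK=wsetup();cv2.imwrite("pics/w1.png",bot.camera("wrist"))
print(bot.get_obs()['joint_pos'],bot.get_obs()['eef_pos'],bot.get_obs()['grip_width'])
for t,z in (("brace_grip",.116),("pocket_outer",.056)):
  for r in bot.spot_point("wrist",t)[:2]: print(t,r["uv"],r["confidence"],w_at(TK,r["uv"],z))
E
```

```text
clock: 2.43
eef_pos: [0.5288, 0.0692, 0.2534]
tool_rot: [0.763, 0.647, 0.0, 0.0]
ft_force: [1.0, -1.8, 0.6]
grip_width: 0.0852
grasp_force: 0.0
clock: 2.85
eef_pos: [0.5279, 0.0674, 0.2531]
tool_rot: [0.601, 0.799, -0.0, -0.0]
ft_force: [0.7, 0.1, -0.6]
grip_width: 0.0304
grasp_force: 0.0
[0.1267 0.3049 0.0912 1.3574 0.     1.4203] [0.5279 0.0673 0.2532] 0.029978259516026458
```

View pics/w1.png

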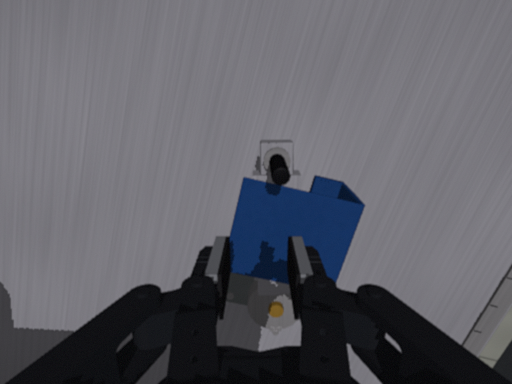

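The wrist view shows the pin's top at about (280,176), its foot at about (276,156) and the hinge screw at (276,310).

```bash
python3 - <<'E'
from h import *
np.set_printoptions(precision=4,suppress=True)
TK=wsetup()
print("top",w_at(TK,(281,176),.134),"foot",w_at(TK,(276,158),.072),"barend",w_at(TK,(276,141),.072))
for z in(.072,.08): print("hinge",w_at(TK,(276,310),z))
for p in ([.54,.086,.134],[.589,-.085,.072]): print(w_proj(TK,p))
# hood roof corners
for u in ((245,178),(363,206)): print(w_at(TK,u,.088))
E
```

```text
top [0.5421 0.0851 0.134 ] foot [0.5409 0.0867 0.072 ] barend [0.5359 0.1031 0.072 ]
hinge [ 0.595  -0.0911  0.072 ]
hinge [ 0.5927 -0.0849  0.08  ]
[278.8389 174.3321]
[272.667 304.823]
[0.5157 0.0624 0.088 ]
[0.6378 0.0666 0.088 ]
```

```bash
python3 -m inch '[13,18,0,0,0,0,35, 13,18,-35,0,0,0,35, 13,18,-70,0,0,0,35, 13,18,-85,0,0,0,35, 13,18,-85,0,0,0,35, 13,18,-85,0,0,0,35]'
python3 - <<'E'
from h import *
np.set_printoptions(precision=4,suppress=True)
TK=wsetup();cv2.imwrite("pics/w2.png",bot.camera("wrist"))
for p in ([.5415,.086,.134],[.592,-.085,.075]): print(w_proj(TK,p))
E
```

```text
clock: 3.5
eef_pos: [0.5403, 0.0849, 0.1678]
tool_rot: [0.602, 0.798, -0.001, -0.001]
ft_force: [-0.7, -0.1, 0.2]
grip_width: 0.0302
grasp_force: 0.0
[260.7949 237.8261]
[261.6865 381.1815]
```

View pics/w2.png

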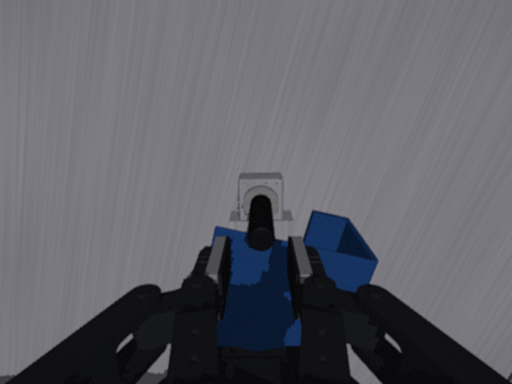

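```bash
python3 -m inch '[0,0,-25,0,0,0,35, 1,1,-49,0,0,0,35, 1,1,-49,0,0,0,35]'; python3 - <<'E'
import numpy as np
f=lambda a:np.array([-178*np.sin(a),178*np.cos(a)])
for k in range(3):
    s=.287+.456*k
    print([list(np.r_[np.round(f(s+.057*i)-f(s)),round(.057*i,3)]) for i in range(1,9)])
E
```

```text
clock: 3.8
eef_pos: [0.5407, 0.0859, 0.1175]
tool_rot: [0.602, 0.798, -0.001, -0.001]
ft_force: [-1.2, 0.4, -2.0]
grip_width: 0.0296
grasp_force: 0.0
[[np.float64(-10.0), np.float64(-3.0), np.float64(0.057)], [np.float64(-19.0), np.float64(-7.0), np.float64(0.114)], [np.float64(-28.0), np.float64(-11.0), np.float64(0.171)], [np.float64(-37.0), np.float64(-16.0), np.float64(0.228)], [np.float64(-46.0), np.float64(-21.0), np.float64(0.285)], [np.float64(-54.0), np.float64(-27.0), np.float64(0.342)], [np.float64(-62.0), np.float64(-33.0), np.float64(0.399)], [np.float64(-70.0), np.float64(-40.0), np.float64(0.456)]]
[[np.float64(-7.0), np.float64(-7.0), np.float64(0.057)], [np.float64(-14.0), np.float64(-15.0), np.float64(0.114)], [np.float64(-21.0), np.float64(-22.0), np.float64(0.171)], [np.float64(-27.0), np.float64(-31.0), np.float64(0.228)], [np.float64(-32.0), np.float64(-39.0), np.float64(0.285)], [np.float64(-37.0), np.float64(-48.0), np.float64(0.342)], [np.float64(-41.0), np.float64(-57.0), np.float64(0.399)], [np.float64(-45.0), np.float64(-66.0), np.float64(0.456)]]
[[np.float64(-3.0), np.float64(-10.0), np.float64(0.057)], [np.float64(-6.0), np.float64(-19.0), np.float64(0.114)], [np.float64(-9.0), np.float64(-29.0), np.float64(0.171)], [np.float64(-10.0), np.float64(-39.0), np.float64(0.228)], [np.float64(-11.0), np.float64(-49.0), np.float64(0.285)], [np.float64(-12.0), np.float64(-59.0), np.float64(0.342)], [np.float64(-12.0), np.float64(-70.0), np.float64(0.399)], [np.float64(-12.0), np.float64(-80.0), np.float64(0.456)]]
```

```bash
python3 -m inch '[-10,-3,0,0,0,0.057,35,-19,-7,0,0,0,0.114,35,-28,-11,0,0,0,0.171,35,-37,-16,0,0,0,0.228,35,-46,-21,0,0,0,0.285,35,-54,-27,0,0,0,0.342,35,-62,-33,0,0,0,0.399,35,-70,-40,0,0,0,0.456,35]'
python3 -m inch '[-7,-7,0,0,0,0.057,35,-14,-15,0,0,0,0.114,35,-21,-22,0,0,0,0.171,35,-27,-31,0,0,0,0.228,35,-32,-39,0,0,0,0.285,35,-37,-48,0,0,0,0.342,35,-41,-57,0,0,0,0.399,35,-45,-66,0,0,0,0.456,35]'
```

```text
clock: 4.47
eef_pos: [0.4736, 0.0463, 0.1223]
tool_rot: [0.405, 0.914, 0.001, 0.002]
ft_force: [-0.2, 1.1, -0.2]
grip_width: 0.0298
grasp_force: 0.3
clock: 5.13
eef_pos: [0.4286, -0.0203, 0.1221]
tool_rot: [0.188, 0.982, 0.001, 0.002]
ft_force: [-0.5, 0.3, 0.3]
grip_width: 0.0303
grasp_force: 0.3
```

```bash
python3 -m inch '[-3,-10,0,0,0,0.057,35,-6,-19,0,0,0,0.114,35,-9,-29,0,0,0,0.171,35,-10,-39,0,0,0,0.228,35,-11,-49,0,0,0,0.285,35,-12,-59,0,0,0,0.342,35,-12,-68,0,0,0,0.399,35,-12,-75,0,0,0,0.43,35]'
python3 -m inch '[0,-3,0,0,0,0,35,0,-3,0,0,0,0,35,0,-3,0,0,0,0,35]'
python3 - <<'E'
from h import *
np.set_printoptions(precision=4,suppress=True)
TK=wsetup();cv2.imwrite("pics/w3.png",cv2.resize(np.hstack([bot.camera("wrist"),bot.camera("top")]),(800,300)))
for p in ([.4145,-.098,.134],): print(w_proj(TK,p))
E
```

```text
clock: 5.8
eef_pos: [0.4167, -0.0955, 0.1221]
tool_rot: [-0.026, 1.0, -0.0, 0.002]
ft_force: [-0.5, 0.6, -0.2]
grip_width: 0.0301
grasp_force: 0.4
clock: 6.05
eef_pos: [0.4158, -0.0981, 0.1206]
tool_rot: [-0.024, 1.0, -0.0, 0.001]
ft_force: [-0.5, -0.4, 1.0]
grip_width: 0.0297
grasp_force: 0.0
[259.9582 289.1005]
```

View pics/w3.png

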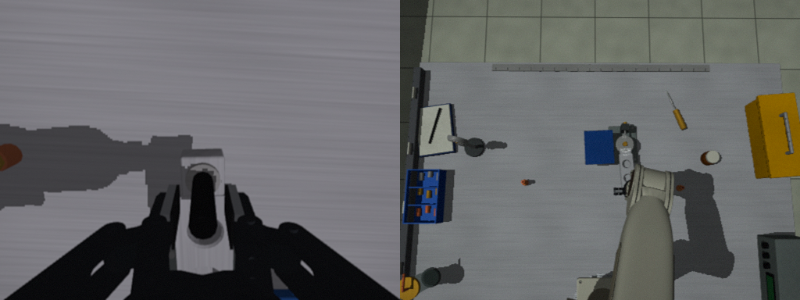

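```bash
python3 -m inch '[0,0,40,0,0,0,35,0,0,80,0,0,0,35,30,0,120,0,0,0,60,60,0,150,0,0,0,60,60,0,150,0,0,0,60,60,0,150,0,0,0,60]'
python3 - <<'E'
from h import *
np.set_printoptions(precision=4,suppress=True)
TK=wsetup();im=bot.camera("wrist");cv2.imwrite("pics/w4.png",im)
for t,z in (("brace_grip",.116),("pocket_outer",.056),("pocket_inner",.056),("brace_hinge",.05)):
  for r in bot.spot_point("wrist",t)[:2]: print(t,r["uv"],r["confidence"],w_at(TK,r["uv"],z))
H=np.array([.592,-.085])
for a in (1.645,):
  d=np.array([-np.sin(a),np.cos(a)])
  for r,z in((75,.072),(128,.072),(178,.134)): p=np.r_[H+d*r/1000,z];print(p,w_proj(TK,p))
E
```

```text
clock: 6.65
eef_pos: [0.4782, -0.0978, 0.2722]
tool_rot: [-0.026, 1.0, -0.001, 0.003]
ft_force: [-0.0, -0.1, -1.1]
grip_width: 0.0514
grasp_force: 0.0
brace_grip [261.0, 252.4] 0.63 [ 0.5571 -0.0917  0.116 ]
brace_grip [261.4, 109.1] 0.58 [ 0.4144 -0.0991  0.116 ]
pocket_outer [264.6, 155.1] 0.71 [ 0.4678 -0.0921  0.056 ]
pocket_inner [263.4, 198.1] 0.91 [ 0.5192 -0.0906  0.056 ]
brace_hinge [261.8, 256.7] 0.71 [ 0.6013 -0.0879  0.05  ]
[ 0.5172 -0.0906  0.072 ] [263.7    201.2955]
[ 0.4644 -0.0945  0.072 ] [262.8582 154.9224]
[ 0.4145 -0.0982  0.134 ] [262.697  110.7017]
```

View pics/w4.png

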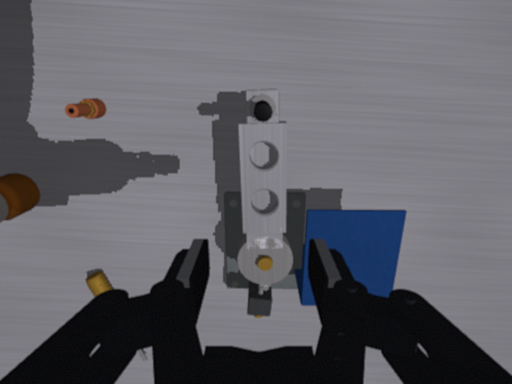

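Clear wrist view: the brace lies straight out, pockets at (262,154) and (264,200), pin at (263,110) and hinge screw at (264,263). The near fitting has its neck top at (72,110) and its body around (95,108).

```bash
python3 - <<'E'
from h import *
np.set_printoptions(precision=4,suppress=True)
TK=wsetup()
print(w_at(TK,(72,110.5),.055), w_at(TK,(97,108),.012))
for r in bot.spot_point("wrist","fitting_a")[:2]: print(r["uv"],r["confidence"],w_at(TK,r["uv"],0))
for u in ((262,154),(264,200)): print(w_at(TK,u,.072))
o=bot.get_obs();R=Ro.from_quat(o["tool_rot"]).as_matrix();print(R,o["eef_pos"])
E
```

```text
[ 0.422  -0.2989  0.055 ] [ 0.4212 -0.2939  0.012 ]
[100.6, 107.8] 0.78 [ 0.4216 -0.2955  0.    ]
[ 0.4553 -0.0949  0.072 ]
[ 0.5066 -0.0899  0.072 ]
[[-0.9987 -0.05   -0.0035]
 [-0.05    0.9987  0.0007]
 [ 0.0035  0.0009 -1.    ]] [ 0.4733 -0.0976  0.2678]
```

```bash
python3 -m inch '[-10,-35,0,0,0,0.05,50,-20,-75,0,0,0,0.05,50,-30,-115,0,0,0,0.05,50,-40,-155,-30,0,0,0.05,50,-43,-190,-60,0,0,0.05,50,-43,-199,-68,0,0,0.05,50,-43,-199,-68,0,0,0.05,50,-43,-199,-68,0,0,0.05,50]'
python3 -m inch '[0,0,0,0,0,0,50,0,0,0,0,0,0,50]'
python3 - <<'E'
from h import *
np.set_printoptions(precision=4,suppress=True)
TK=wsetup();im=bot.camera("wrist");print(bot.get_obs()["eef_pos"])
for r in bot.spot_point("wrist","fitting_a")[:2]: print(r["uv"],r["confidence"],w_at(TK,r["uv"],0))
for r in bot.silhouettes("wrist","fitting_a")[:2]:
  y,x=np.where(r["mask"]);print(r["uv"],r["confidence"],x.min(),x.max(),y.min(),y.max())
hs=cv2.cvtColor(im,cv2.COLOR_BGR2HSV);m=cv2.inRange(hs,(0,110,50),(14,255,255));m[:,:120]=0;m[:,400:]=0
n,l,s,c=cv2.connectedComponentsWithStats(m)
for i in range(1,n):
  if s[i,4]>60: print(s[i],c[i])
for p in ([.43,-.297,.055],[.43,-.297,.0]): print(w_proj(TK,p))
cv2.imwrite("pics/w5.png",im[130:340,130:410])
E
```

```text
clock: 7.62
eef_pos: [0.4299, -0.2968, 0.1993]
tool_rot: [-0.049, 0.999, 0.002, -0.002]
ft_force: [-0.9, 0.2, 0.6]
grip_width: 0.0429
grasp_force: 0.0
clock: 7.78
eef_pos: [0.4324, -0.2961, 0.2023]
tool_rot: [-0.051, 0.999, -0.0, 0.001]
ft_force: [-0.4, 0.5, 0.1]
grip_width: 0.0425
grasp_force: 0.0
[ 0.4326 -0.2961  0.2025]
[255.8, 165.5] 0.71 [ 0.43   -0.2997  0.    ]
[256.4, 171.1] 0.79 242 264 156 187
[242 157  22  30 417] [252.5468 170.6667]
[124 239  44  44 652] [150.8113 256.5307]
[258.2551 179.8086]
[258.3043 165.7769]
```

View pics/w5.png

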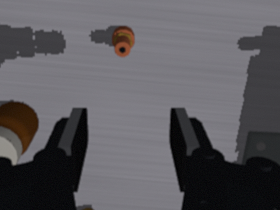

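```bash
python3 -m inch '[-4,-4,-35,0,0,0,50,-4,-4,-70,0,0,0,50,-4,-4,-105,0,0,0,50,-4,-4,-130,0,0,0,50,-4,-4,-148,0,0,0,50,-4,-4,-148,0,0,0,50,-4,-4,-148,0,0,0,50]'
python3 -m inch '[0,0,0,0,0,0,30,0,0,0,0,0,0,18,0,0,0,0,0,0,5,0,0,0,0,0,0,0,0,0,0,0,0,0,0,0,0,0,0,0,0,0]'
```

```text
clock: 8.52
eef_pos: [0.4278, -0.3001, 0.0531]
tool_rot: [-0.051, 0.999, 0.0, -0.001]
ft_force: [1.2, -0.0, 0.3]
grip_width: 0.043
grasp_force: 0.0
clock: 9.02
eef_pos: [0.4294, -0.3018, 0.0554]
tool_rot: [-0.05, 0.999, -0.001, 0.002]
ft_force: [0.5, 0.6, 6.7]
grip_width: 0.0127
grasp_force: 58.7
```

```bash
python3 -m inch '[0,0,20,0,0,0,0,0,0,55,0,0,0,0,0,0,95,0,0,0,0,5,25,135,0,0,0,0,15,60,170,0,0,0,0,25,100,205,0,0,0,0,35,140,215,0,0,0,0,45,175,217,0,0,0,0]'
python3 -m inch '[5,25,0,0,0,0,0,5,28,0,0,0,0,0,5,28,0,0,0,0,0,5,28,0,0,0,0,0]'
python3 - <<'E'
from h import *
np.set_printoptions(precision=4,suppress=True)
TK=wsetup();im=bot.camera("wrist");o=bot.get_obs();print(o["eef_pos"],o["grip_width"],o["ft_force"])
for t,z in (("pocket_outer",.056),("pocket_inner",.056),("brace_grip",.116)):
  for r in bot.spot_point("wrist",t)[:2]: print(t,r["uv"],r["confidence"],w_at(TK,r["uv"],z))
print(TK[0])
cv2.imwrite("pics/w6.png",cv2.resize(im[60:340,140:400],None,fx=2.1,fy=2.1))
E
```

```text
clock: 9.68
eef_pos: [0.469, -0.1438, 0.2702]
tool_rot: [-0.049, 0.999, -0.001, 0.003]
ft_force: [0.6, -0.1, -1.1]
grip_width: 0.0128
grasp_force: 58.7
clock: 10.02
eef_pos: [0.4726, -0.1164, 0.2663]
tool_rot: [-0.05, 0.999, -0.0, -0.0]
ft_force: [0.4, -0.8, -0.8]
grip_width: 0.0128
grasp_force: 58.8
[ 0.4725 -0.1169  0.2661] 0.01268184800541889 [ 0.4025 -0.1028 -0.4373]
pocket_outer [280.6, 163.7] 0.92 [ 0.4669 -0.0926  0.056 ]
pocket_inner [277.8, 204.0] 0.89 [ 0.5148 -0.09    0.056 ]
brace_grip [286.2, 120.7] 0.63 [ 0.4149 -0.0983  0.116 ]
[[-0.1009  0.9453  0.3103  0.393 ]
 [ 0.9949  0.0961  0.0308 -0.1249]
 [-0.0007  0.3118 -0.9502  0.3878]
 [ 0.      0.      0.      1.    ]]
```

View pics/w6.png

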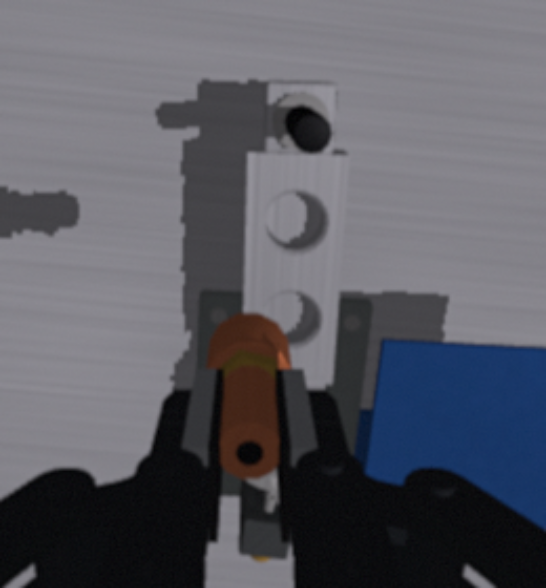

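The fitting is held upright, with its neck top at full-frame (259,275) and the body's far edge at (258,210). The outer pocket mouth is at (281,165) and the inner one, partly hidden, is near (278,211).

```bash
python3 - <<'E'
from h import *
np.set_printoptions(precision=4,suppress=True)
TK=wsetup();T,K=TK
print(w_at(TK,(281,165),.072),w_at(TK,(278.5,209),.072),w_at(TK,(288,122),.134))
o=bot.get_obs();R=Ro.from_quat(o["tool_rot"]).as_matrix();P=np.array(o["eef_pos"])
for h in (.049,.052,.055,.058):
  for dx in (0,.003,-.003):
    q=lambda x,z:w_proj(TK,P+R@np.array([x,0,z]))
    print(h,dx,"top",q(dx,h-.055),"botfar",q(dx+.012,h),"bodytopfar",q(dx+.012,h-.022))
E
```

```text
[ 0.4646 -0.0945  0.072 ] [ 0.5146 -0.0912  0.072 ] [ 0.4143 -0.0993  0.134 ]
0.049 0 top [259.4426 281.3646] botfar [259.174  209.9992] bodytopfar [259.2746 225.3168]
0.049 0.003 top [259.4531 275.5144] botfar [259.1803 205.3391] bodytopfar [259.2823 220.1419]
0.049 -0.003 top [259.4322 287.1339] botfar [259.1677 214.6119] bodytopfar [259.2669 230.4322]
0.052 0 top [259.4208 277.4211] botfar [259.162  208.1771] bodytopfar [259.2593 222.9997]
0.052 0.003 top [259.431  271.6659] botfar [259.1682 203.5795] bodytopfar [259.2669 217.9015]
0.052 -0.003 top [259.4108 283.0984] botfar [259.1559 212.7286] bodytopfar [259.2519 228.0404]
0.055 0 top [259.3999 273.6377] botfar [259.1504 206.41  ] bodytopfar [259.2446 220.7613]
0.055 0.003 top [259.4098 267.9748] botfar [259.1564 201.8733] bodytopfar [259.252  215.7375]
0.055 -0.003 top [259.3903 279.2257] botfar [259.1444 210.9019] bodytopfar [259.2374 225.7294]
0.058 0 top [259.3799 270.0049] botfar [259.1391 204.6954] bodytopfar [259.2304 218.5975]
0.058 0.003 top [259.3894 264.4315] botfar [259.145 200.218] bodytopfar [259.2376 213.646 ]
0.058 -0.003 top [259.3705 275.506 ] botfar [259.1333 209.1292] bodytopfar [259.2234 223.495 ]
```

```bash
python3 -m inch '[25,15,-20,0,0,0,0,43,26,-50,0,0,0,0,43,26,-80,0,0,0,0,43,26,-105,0,0,0,0,43,26,-124,0,0,0,0,43,26,-124,0,0,0,0,43,26,-124,0,0,0,0,43,26,-124,0,0,0,0]'
python3 -m inch '[0,0,0,0,0,0,0,0,0,0,0,0,0,0]'
python3 - <<'E'
from h import *
np.set_printoptions(precision=4,suppress=True)
TK=wsetup();im=bot.camera("wrist");o=bot.get_obs();print(o["eef_pos"])
for t in("pocket_inner","pocket_outer","brace_hinge"):
  for r in bot.spot_point("wrist",t)[:1]: print(r["uv"],r["confidence"],w_at(TK,r["uv"],.056))
for p in ([.517,-.0906],[.4643,-.0945]): print([w_proj(TK,p+[z]) for z in (.072,.056)])
cv2.imwrite("pics/w7.png",cv2.resize(im[60:340,140:400],None,fx=2.1,fy=2.1))
E
```

```text
clock: 10.88
eef_pos: [0.5167, -0.091, 0.1435]
tool_rot: [-0.049, 0.999, -0.0, 0.001]
ft_force: [1.0, 0.6, -0.9]
grip_width: 0.0132
grasp_force: 58.8
clock: 11.05
eef_pos: [0.5171, -0.0907, 0.1441]
tool_rot: [-0.05, 0.999, -0.0, 0.002]
ft_force: [-0.8, -0.5, 0.1]
grip_width: 0.0125
grasp_force: 58.8
[ 0.5169 -0.0906  0.1439]
[259.4, 206.5] 0.72 [ 0.5182 -0.0904  0.056 ]
[262.3, 134.7] 0.75 [ 0.4657 -0.0937  0.056 ]
[256.7, 291.1] 0.8 [ 0.5919 -0.0851  0.056 ]
[array([259.2938, 213.3328]), array([259.2531, 204.9664])]
[array([261.5723, 135.8847]), array([261.3614, 132.5178])]
```

View pics/w7.png

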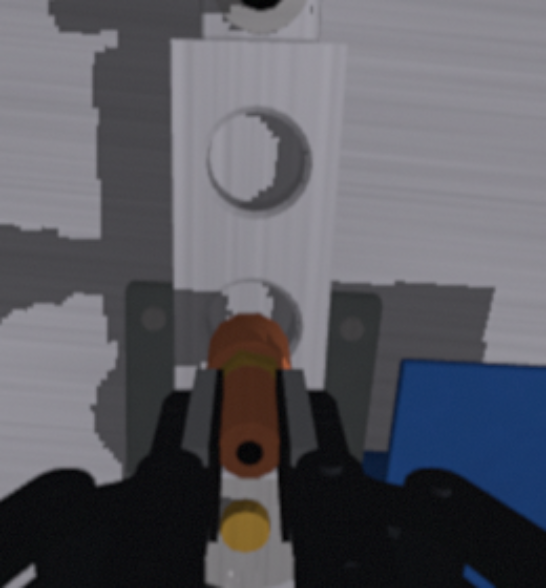

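The fitting sits just above the inner mouth. Both rims appear about 2 px to the right of prediction, so I shift y by 1.5 mm and descend.

```bash
python3 -m inch '[0,1.5,-8,0,0,0,0,0,1.5,-16,0,0,0,0,0,1.5,-21,0,0,0,0,0,1.5,-26,0,0,0,0,0,1.5,-26,0,0,0,0]'
python3 -m inch '[0,0,-2,0,0,0,0,0,0,-4,0,0,0,0,0,0,-6,0,0,0,0,0,0,-6,0,0,0,0]'
```

```text
clock: 11.67
eef_pos: [0.5152, -0.0886, 0.1147]
tool_rot: [-0.05, 0.999, 0.0, -0.001]
ft_force: [-0.6, -0.8, -1.3]
grip_width: 0.0126
grasp_force: 58.7
clock: 12.0
eef_pos: [0.5162, -0.0887, 0.1114]
tool_rot: [-0.05, 0.999, -0.0, 0.001]
ft_force: [-2.1, 0.3, 5.3]
grip_width: 0.0126
grasp_force: 59.6
```

```bash
python3 -m inch '[0,0,0,0,0,0,20,0,0,0,0,0,0,30,0,0,0,0,0,0,40,0,0,0,0,0,0,45,0,0,0,0,0,0,45]'
python3 -m inch '[0,0,25,0,0,0,45,0,0,60,0,0,0,45,0,0,100,0,0,0,50,-20,20,130,0,0,0,60,-35,30,150,0,0,0,60,-35,30,150,0,0,0,60,-35,30,150,0,0,0,60]'
python3 - <<'E'
from h import *
np.set_printoptions(precision=4,suppress=True)
TK=wsetup();im=bot.camera("wrist");o=bot.get_obs();print(o["eef_pos"])
for t in("fitting_a","brace_grip","pocket_outer"):
  for r in bot.spot_point("wrist",t)[:1]: print(t,r["uv"],r["confidence"],w_at(TK,r["uv"],{"brace_grip":.116}.get(t,.056)))
for p in ([.5175,-.09,.111],[.5175,-.09,.126],[.4145,-.0985,.134]): print(w_proj(TK,p))
cv2.imwrite("pics/w8.png",cv2.resize(im[60:340,140:400],None,fx=2.1,fy=2.1))
E
```

```text
clock: 12.42
eef_pos: [0.5159, -0.0887, 0.1102]
tool_rot: [-0.05, 0.999, 0.0, -0.0]
ft_force: [-0.0, -0.1, -0.6]
grip_width: 0.038
grasp_force: 0.0
clock: 13.0
eef_pos: [0.4815, -0.0585, 0.2618]
tool_rot: [-0.051, 0.999, -0.0, 0.002]
ft_force: [0.9, 0.7, -0.3]
grip_width: 0.0513
grasp_force: 0.0
[ 0.4811 -0.0587  0.2602]
fitting_a [232.5, 195.2] 0.64 [ 0.5177 -0.0851  0.056 ]
brace_grip [222.3, 101.4] 0.73 [ 0.4138 -0.0966  0.116 ]
pocket_outer [229.6, 150.1] 0.78 [ 0.4663 -0.0921  0.056 ]
[222.7879 213.2829]
[220.9585 219.5706]
[217.181  102.9434]
```

View pics/w8.png

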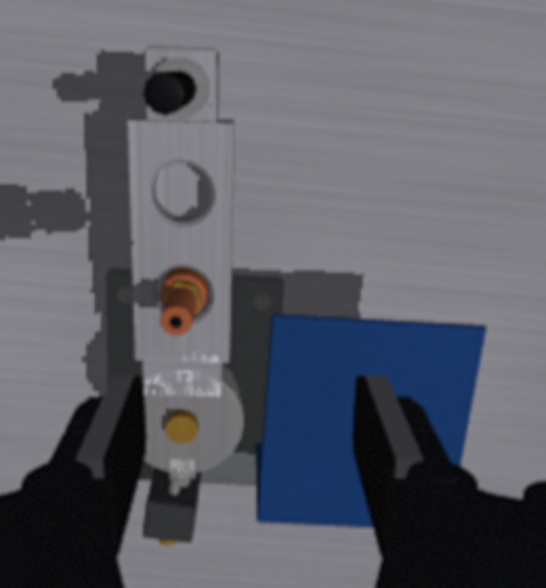

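The first fitting stands in the inner pocket (neck top at full-frame (224,213), predicted (223,213) for seated). The brace is still out. Next is the second fitting.

```bash
python3 -m inch '[-3,40,0,0,0,0,60,-6,80,0,0,0,0,60,-10,120,0,0,0,0,60,-14,160,0,0,0,0,60,-18,200,0,0,0,0,50,-22,240,0,0,0,0,50,-26,280,0,0,0,0,50,-30,320,-30,0,0,0,50]'
python3 -m inch '[-4,34,-30,0,0,0,50,-4,34,-30,0,0,0,50,-4,34,-30,0,0,0,50,-4,34,-30,0,0,0,50,-4,34,-30,0,0,0,50]'
python3 - <<'E'
from h import *
np.set_printoptions(precision=4,suppress=True)
TK=wsetup();im=bot.camera("wrist");o=bot.get_obs();print(o["eef_pos"],o["joint_pos"])
for r in bot.spot_point("wrist","fitting_a")[:2]: print(r["uv"],r["confidence"],w_at(TK,r["uv"],0))
hs=cv2.cvtColor(im,cv2.COLOR_BGR2HSV);m=cv2.inRange(hs,(0,110,50),(14,255,255))
n,l,s,c=cv2.connectedComponentsWithStats(m)
for i in range(1,n):
  if s[i,4]>60: print(s[i],c[i],w_at(TK,c[i],.028))
cv2.imwrite("pics/w9.png",im)
E
```

```text
clock: 13.87
eef_pos: [0.4536, 0.2582, 0.2379]
tool_rot: [-0.05, 0.999, 0.002, 0.003]
ft_force: [2.0, -0.1, 1.2]
grip_width: 0.0427
grasp_force: 0.0
clock: 14.28
eef_pos: [0.4483, 0.2876, 0.2057]
tool_rot: [-0.049, 0.999, -0.0, 0.0]
ft_force: [-0.3, -0.4, -0.3]
grip_width: 0.0425
grasp_force: 0.0
[0.4486 0.2875 0.2062] [ 0.5702  0.3287  0.0007  1.2416 -0.0003  0.4721]
[268.4, 171.0] 0.69 [0.4514 0.2985 0.    ]
[258 163  22  31 415] [268.4193 177.5133] [0.4511 0.2976 0.028 ]
```

```bash
python3 -m inch '[2.5,10.5,-35,0,0,0,50,2.5,10.5,-70,0,0,0,50,2.5,10.5,-105,0,0,0,50,2.5,10.5,-135,0,0,0,50,2.5,10.5,-151,0,0,0,50,2.5,10.5,-151,0,0,0,50,2.5,10.5,-151,0,0,0,50]'
python3 -m inch '[0,0,0,0,0,0,30,0,0,0,0,0,0,18,0,0,0,0,0,0,5,0,0,0,0,0,0,0,0,0,0,0,0,0,0,0,0,0,0,0,0,0]'
python3 -m inch '[0,0,20,0,0,0,0,0,0,60,0,0,0,0,0,0,100,0,0,0,0,0,-20,140,0,0,0,0,0,-50,180,0,0,0,0,0,-90,210,0,0,0,0,0,-130,215,0,0,0,0,0,-170,215,0,0,0,0]'
```

```text
clock: 14.97
eef_pos: [0.4505, 0.2981, 0.0547]
tool_rot: [-0.049, 0.999, -0.0, -0.0]
ft_force: [0.2, 1.2, 0.2]
grip_width: 0.0426
grasp_force: 0.0
clock: 15.47
eef_pos: [0.4518, 0.2998, 0.0567]
tool_rot: [-0.05, 0.999, 0.001, 0.002]
ft_force: [-0.0, -2.1, 6.9]
grip_width: 0.0128
grasp_force: 58.7
clock: 16.13
eef_pos: [0.4513, 0.1424, 0.2722]
tool_rot: [-0.051, 0.999, 0.001, 0.004]
ft_force: [1.4, -0.6, -1.6]
grip_width: 0.0125
grasp_force: 58.8
```

```bash
python3 -m inch '[2,-35,0,0,0,0,0,4,-75,0,0,0,0,0,6,-115,0,0,0,0,0,8,-155,0,0,0,0,0,10,-190,-20,0,0,0,0,12,-218,-50,0,0,0,0,12,-222,-85,0,0,0,0,12,-222,-118,0,0,0,0]'
python3 -m inch '[0,0,0,0,0,0,0,0,0,0,0,0,0,0,0,0,0,0,0,0,0,0,0,0,0,0,0,0]'
python3 - <<'E'
from h import *
np.set_printoptions(precision=4,suppress=True)
TK=wsetup();im=bot.camera("wrist");o=bot.get_obs();print(o["eef_pos"])
for t in("pocket_inner","pocket_outer","brace_grip"):
  for r in bot.spot_point("wrist",t)[:1]: print(t,r["uv"],r["confidence"],w_at(TK,r["uv"],{"brace_grip":.116}.get(t,.056)))
for p in ([.4645,-.093],): print(w_proj(TK,p+[.072]),w_proj(TK,[p[0]-.016,p[1],.072]))
print(w_proj(TK,[.4145,-.0985,.134]))
cv2.imwrite("pics/w10.png",cv2.resize(im[60:340,140:400],None,fx=2.1,fy=2.1))
E
```

```text
clock: 16.8
eef_pos: [0.4623, -0.0817, 0.1497]
tool_rot: [-0.048, 0.999, -0.0, 0.001]
ft_force: [0.2, 0.9, -1.9]
grip_width: 0.0127
grasp_force: 58.8
clock: 17.13
eef_pos: [0.4641, -0.0792, 0.1528]
tool_rot: [-0.051, 0.999, -0.001, 0.002]
ft_force: [-0.4, 0.7, -2.1]
grip_width: 0.0124
grasp_force: 58.8
[ 0.4641 -0.0792  0.1528]
pocket_outer [242.8, 203.7] 0.7 [ 0.4677 -0.0915  0.056 ]
brace_grip [229.6, 148.4] 0.79 [ 0.4146 -0.0999  0.116 ]
[239.9161 207.2707] [241.8116 185.9605]
[229.1823 155.6631]
```

View pics/w10.png

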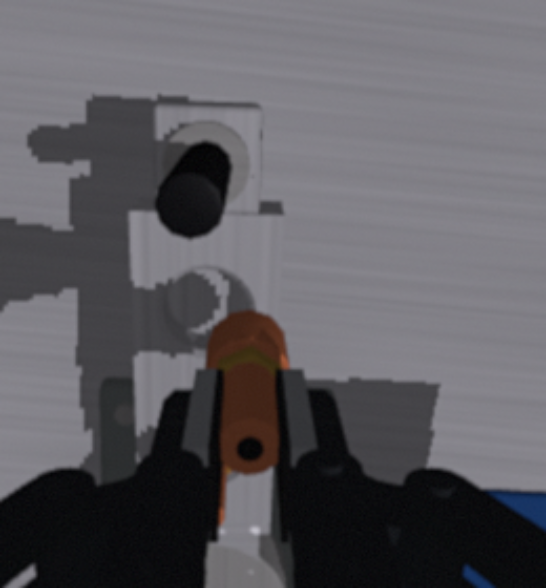

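The outer rim is centred at full-frame (239.5,207), matching the prediction, and the tool needs −14 mm in y. The pin is where predicted, so the brace is still home.

```bash
python3 -m inch '[0,-7,0,0,0,0,0,0,-14,0,0,0,0,0,0,-14,0,0,0,0,0,0,-14,0,0,0,0,0]'
python3 -m inch '[0,0,-8,0,0,0,0,0,0,-16,0,0,0,0,0,0,-24,0,0,0,0,0,0,-32,0,0,0,0,0,0,-34,0,0,0,0,0,0,-34,0,0,0,0]'
```

```text
clock: 17.67
eef_pos: [0.4621, -0.094, 0.1502]
tool_rot: [-0.049, 0.999, 0.0, 0.0]
ft_force: [-0.2, 0.2, -1.9]
grip_width: 0.0126
grasp_force: 58.8
clock: 18.17
eef_pos: [0.4619, -0.0932, 0.1152]
tool_rot: [-0.05, 0.999, 0.0, -0.001]
ft_force: [0.8, -0.1, -2.8]
grip_width: 0.0131
grasp_force: 59.0
```

```bash
python3 -m inch '[1,0,-2,0,0,0,0,1,0,-3,0,0,0,0,1,0,-3,0,0,0,0,1,0,-3,0,0,0,0]'
```

```text
clock: 18.5
eef_pos: [0.4629, -0.0934, 0.1132]
tool_rot: [-0.05, 0.999, -0.0, -0.0]
ft_force: [0.6, 0.4, -0.9]
grip_width: 0.0125
grasp_force: 58.9
```

```bash
python3 -m inch '[0,0,-1,0,0,0,0,0,0,-2,0,0,0,0,0,0,-2,0,0,0,0,0,0,-2,0,0,0,0]'
```

```text
clock: 18.83
eef_pos: [0.4635, -0.0935, 0.1126]
tool_rot: [-0.05, 0.999, -0.0, 0.001]
ft_force: [-2.0, 0.6, 6.1]
grip_width: 0.0128
grasp_force: 60.0
```

Floor contact, so I release, lift and verify.

```bash
python3 -m inch '[0,0,0,0,0,0,20,0,0,0,0,0,0,30,0,0,0,0,0,0,40,0,0,0,0,0,0,45,0,0,0,0,0,0,45]'
python3 -m inch '[0,0,25,0,0,0,45,0,0,60,0,0,0,45,0,0,100,0,0,0,50,10,20,130,0,0,0,60,18,30,150,0,0,0,60,18,30,150,0,0,0,60,18,30,150,0,0,0,60,18,30,150,0,0,0,60]'
python3 - <<'E'
from h import *
np.set_printoptions(precision=4,suppress=True)
TK=wsetup();im=bot.camera("wrist");o=bot.get_obs();print(o["eef_pos"])
for p in ([.517,-.089,.111],[.464,-.0934,.111],[.4145,-.0985,.134]): print(w_proj(TK,p))
for r in bot.spot_point("wrist","brace_grip")[:1]: print(r["uv"],w_at(TK,r["uv"],.116))
cv2.imwrite("pics/w11.png",cv2.resize(im[60:340,140:400],None,fx=2.1,fy=2.1))
E
```

```text
clock: 19.25
eef_pos: [0.4631, -0.0934, 0.1111]
tool_rot: [-0.05, 0.999, 0.0, -0.0]
ft_force: [0.2, 0.4, -0.1]
grip_width: 0.0387
grasp_force: 0.0
clock: 19.92
eef_pos: [0.4804, -0.0634, 0.2602]
tool_rot: [-0.05, 0.999, 0.0, -0.001]
ft_force: [0.4, 0.7, -0.0]
grip_width: 0.0511
grasp_force: 0.0
[ 0.48   -0.0636  0.2597]
[228.5821 215.9782]
[227.8538 161.7863]
[222.9714 106.0596]
[224.3, 105.2] [ 0.4147 -0.0994  0.116 ]
```

View pics/w11.png

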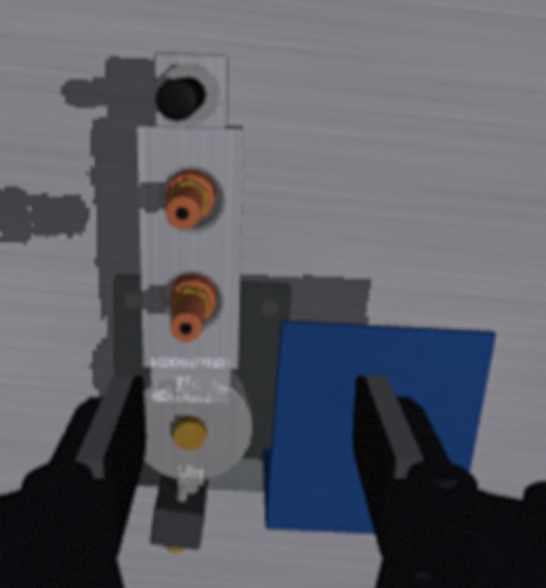

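Both fittings are seated: neck tops at full-frame (227,161) and (228,216), within about 1 px of prediction. The pin is unchanged at (225,107).

```bash
python3 -c "
from workcell import bot
print(bot.job_done())"
```

```text
the job is handed in; nothing more can be done
None
```

I swung the brace out to its end detent, stood one copper fitting upright on the floor of each pocket, and handed the job in at about 20 s; camera checks put the brace and fittings where expected, the arm never went near the jar, screwdriver or gauge (no final picture of them), and no verdict came back.

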